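# Feel for the hidden breaker reset of the test-track controller

## Task

The test-track controller has tripped. Take the yellow-handled reset pin out of its wooden block, feel along inside the black slot in the controller's top with its tip until it drops into the hidden reset well, and press the button at the bottom of the well fully home with it. Then stand the pin back upright and fully home in its hole in the wooden block; the cement jar and the paint jar must not be knocked over.

Things in the scene. Friction and masses are not known exactly. Their poses are not given: they have to be found in the camera images.
- controller: Train power controller, green metal box 130 (x) by 240 (y) by 70 mm high, fixed. Origin: centre of its underside; z up, x to its back, y along its length. Flat top (x -15 to +65 mm) 70 mm above the bench; in front of it a sloping panel with a black throttle knob (rising to about 77 mm), meter and toggle.
- slot_mid (a point): Middle of the black slot in the flat top, at the top's height (70 mm above the bench); x +30, y 0 mm in the controller. The slot runs 100 mm along the controller's y, 9 mm wide. Its floor, a rigid black guard 6 mm below the top, is level but for one well: a gap 8 mm long, full slot width, hard to see, its centre anywhere from -34 to +34 mm along the slot (new each start): feel for it.
- reset_button (a joint): Travel (m) of the black reset button, straight down in the well: 0 = tripped, 0.005 = fully home on a hard stop. Tripped, its top, 7.6 mm across, lies 4 mm below the slot's floor (60 mm above the bench); home, 9 mm below. It needs about 4 N, has no spring and stays where it is pushed.
- pin: Reset pin, about 50 g, standing tip down in the block. Origin: its rounded tip; z along it to the handle, x and y square to the handle's flats. Steel shank 5 mm thick for the lowest 12 mm, then 6 mm, to z = 50 mm; black collar 22 mm across at z 50 to 54; yellow square handle 16 by 16 mm at z 54 to 112, cap to 114.
- block: Wooden block 62 (x) by 84 (y) by 56 mm high, fixed, with one upright through hole 13 mm across in its middle. Origin: centre of its underside; z up. The pin stands in it with its collar resting on the block's top and its tip 6 mm above the bench. Tiny drill holes at the ends of its top are only marks.
- block_hole (a point): Centre of the mouth of the hole, on the block's top, 56 mm above the bench.
- cement: Small glass jar of cement, 42 mm across, 72 mm high, white cap, standing loose. Origin: centre of its underside; z up.
- paint: Small clear paint jar with a blue cap, 34 mm across, 45 mm high, standing loose. Origin: centre of its underside; z up.
Mind the look-alikes: they are no part of the job. Leave any orange or red look-alike of the pin alone.

How it is judged:
By the outcome, as a careful person would: the job done as asked, in the order asked, and still so for the second after the job is handed in, with the robot touching nothing.
It also fails if it takes over 72 s, if anything falls off the work surface, if the arm or the gripper's body presses on something with over 40 N, if the wrist force passes 120 N, or if a joint passes its speed limit or range.

## Robot

A 6-joint arm with a two-finger parallel gripper is mounted at the origin on the work surface. World frame = base frame: x ahead of the robot, y to its left, z up, the work surface at z = 0. Lengths are in m, angles in degrees, forces in N, time in s.
With the tool pointing down it reaches from about 0.275 to 0.85 m from the base axis. Payload 19 kg.
Tool frame: the origin (TCP) lies on the centre line of the jaws, within the pads' length; the fingertips stand r.tips_ahead ahead of it and the grasp point (between the pads) lies 8 mm behind it (r.tips_ahead is the distance from the TCP to the fingertips, in m); z points along the fingers, y is the direction in which the jaws open and shut (so a half turn about z gives the same grasp; the last joint's range is limited). The gripper opens to 85 mm and grips with 20 to 120 N. Pads are 22 mm wide; open, the fingers measure 114 mm over their backs; the gripper's body (76 mm by 85 mm) begins 54 mm behind the grasp point. The pads swing forward as they close: fully open they stand 13 mm farther back than shut.
Start: joints at [61.994, 8.623, 82.357, -0, 89.026, -7.678], TCP at [0.2, 0.539, 0.242] pointing down, gripper open.
Joint ranges: [-160.23, 160.23], [-39.13, 120.54], [6.94, 153.29], [-79.49, 259.48], [9.18, 160.14], [-161.06, 161.06]. Speed limits (degrees/s): [108.29, 108.29, 127.2, 172.46, 172.46, 172.46].

## Interface

Orientations are given as a 3x3 rotation matrix whose columns are the frame's x, y, z axes.
In Python, from rig import r, cams, job gives the robot as it stands.
- The arm moves only by the tool drive_tool, never from a script. Its arguments are lists of equal length, an entry for each row: "delta_pos": the shift along the tool's x, y, z each as a share of 0.25 m, from -1 to 1, a list of three; "angular": the turn, a rotation vector about the tool's x, y, z each as a share of pi rad, from -1 to 1, a list of three. A call has 1 to 12 rows; each row is the pose to reach, as a shift and turn from the pose commanded when the call began, along the tool's axes at that moment, turning the shorter way round; what a row does not reach only later rows make up. A row lasts 1/10 s, in which the tool goes at most 50 mm and 8.59 degrees, less where a joint would pass 70% of its speed; a pose out of reach is approached as far as the arm can. A call with a number of a shift or a turn outside -1 to 1 is refused whole. A call with a gripper value outside its range is refused whole. "grip" is the opening, from -1 (shut) to 1 (fully open), set as the call begins (left out, the last holds). The fingers move at their own pace and stop on an object; the grip force is fixed at half the most. Time passes only in rows, so rows that repeat a pose let the fingers close. It gives the time, the measured TCP pose, the force and the opening at its end, in the units of the state.
- r.read_state(): the state, without advancing time (a new reading comes with each control period).
- cams.read_camera(name): name is "side" or "top" or "wrist"; returns a dict with "pixels" (480x640x3 uint8, red, green, blue), "depth" (480x640 float32, m along the optical axis (not along the pixel's ray), 0 where there is no reading), "vertical_fov" (degrees; the focal length in pixels is half the picture's height over the tangent of half this angle, whatever the lens; pixels are square), "cx", "cy" (the principal point, pixels), "R" (3x3) and "t" (3): a world point X has camera coordinates R X + t. Camera axes: x right, y down, z forward; pixel columns grow to the right and rows downward; lengths in m; the calibration is good to about 2 mm. A picture is of the moment at which its call begins.
- job.hand_in(): hands the job in, once; it reports no verdict.
The state is a dict: "clock": time; "qpos": joint angles; "qd": joint speeds; "effort": joint torques, N m; "ee_pos": TCP position; "tcp_rot": TCP orientation; "contact_force": force on the tool from outside, world axes, zero at the start; "torque": the same for the moment, N m; "grip_width": opening from 0.0 (shut) to 1.0 (fully open).
Only numpy, scipy, OpenCV 4.12 (cv2) and the standard library are available. Lean on these libraries where they do the work, as an engineer would, in place of code of your own. Each camera call takes 0.05 s, during which the arm holds its last target.

## Working session

There is one attempt and no reset: what is moved stays moved. The work goes in short steps, Python scripts to look and compute and a tool call to move; the robot and the scene stay as the last step left them, time stands still between calls to the robot, and variables do not carry over. Pictures are saved under pics/ and viewed, and the job is handed in when it is done.

Besides the shell and the picture viewer there is one more tool, called after ">>>" as name(argument=value, ...) on one line, values as JSON. drive_tool: Moves the arm, as the interface text tells. Its arguments: {"type":"object","properties":{"delta_pos":{"type":"array"},"angular":{"type":"array"},"grip":{"type":"number"}},"required":["delta_pos","angular"]}

```bash
ls; mkdir -p pics; cat > h.py <<'E'
import numpy as np, cv2, pickle
from rig import r, cams, job
def snap(n,tag):
    c=cams.read_camera(n); cv2.imwrite(f'pics/{tag}.png',c['pixels'][:,:,::-1]); pickle.dump(c,open(f'pics/{tag}.pkl','wb')); return c
def load(tag): return pickle.load(open(f'pics/{tag}.pkl','rb'))
def f(c): return 240/np.tan(np.radians(c['vertical_fov'])/2)
def ray(c,u,v):
    d=np.array([(u-c['cx'])/f(c),(v-c['cy'])/f(c),1]); R=np.array(c['R']); t=np.array(c['t']); return -R.T@t, R.T@d
def at_z(c,u,v,z):
    o,d=ray(c,u,v); return o+d*(z-o[2])/d[2]
def at_d(c,u,v):
    o,d=ray(c,u,v); return o+d*c['depth'][int(round(v)),int(round(u))]
def proj(c,X):
    p=np.array(c['R'])@np.array(X)+np.array(c['t']); return p[0]/p[2]*f(c)+c['cx'],p[1]/p[2]*f(c)+c['cy']
def crop(tag,x0,y0,x1,y1,s,out):
    im=cv2.imread(f'pics/{tag}.png')[y0:y1,x0:x1]; cv2.imwrite(f'pics/{out}.png',cv2.resize(im,None,fx=s,fy=s,interpolation=cv2.INTER_CUBIC))
E
python3 - <<'E'
from h import *
for n in ['top','side','wrist']:
    c=snap(n,n+'0'); print(n,c['vertical_fov'],c['cx'],c['cy'],np.round(c['R'],3).tolist(),np.round(c['t'],3))
s=r.read_state(); print({k:np.round(v,4).tolist() for k,v in s.items()}, r.tips_ahead)
E
```

```text
pics
top 42.73392233135109 317.11462137407466 237.04561406990987 [[0.008, -1.0, 0.001], [-0.988, -0.008, -0.155], [0.155, 0.0, -0.988]] [-0.066  0.574  0.928]
side 46.64173889006622 322.3449059676597 243.9174935171705 [[0.921, -0.388, 0.008], [-0.222, -0.544, -0.809], [0.319, 0.744, -0.588]] [-0.541  0.143  0.944]
wrist 65.58138463847943 318.41439794634323 238.99855972250677 [[0.348, 0.938, -0.002], [0.887, -0.329, 0.324], [0.303, -0.114, -0.946]] [-0.576 -0.042  0.383]
{'clock': 0.15, 'qpos': [61.9943, 8.6446, 82.3808, 0.0004, 89.0285, -7.6762], 'qd': [0.0654, -0.2475, -0.0734, -0.0219, 0.0361, -0.0148], 'effort': [0.0035, -71.338, -57.1043, -0.0001, 0.0071, 0.0001], 'ee_pos': [0.1997, 0.539, 0.2418], 'tcp_rot': [[-0.9377, 0.3474, -0.0004], [0.3474, 0.9377, -0.0008], [0.0001, -0.0009, -1.0]], 'contact_force': [0.2576, -0.5241, 0.2056], 'torque': [0.0269, 0.0035, -0.0291], 'grip_width': 0.9985} 0.011
```

View pics/top0.png

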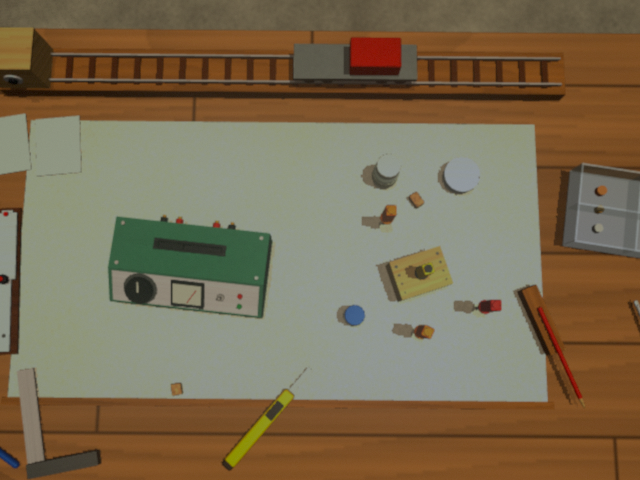

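View pics/side0.png

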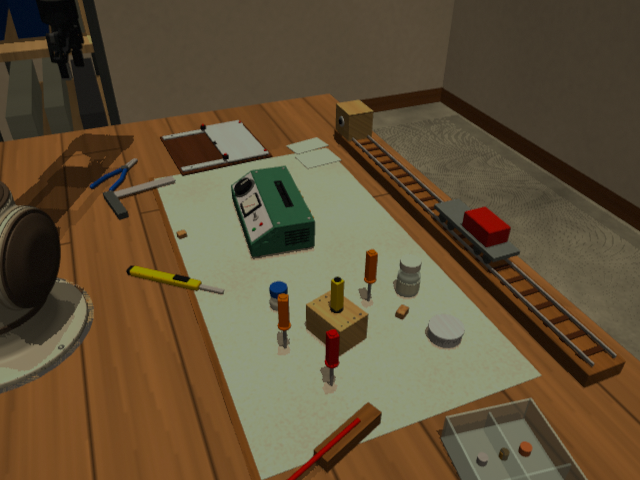

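View pics/wrist0.png

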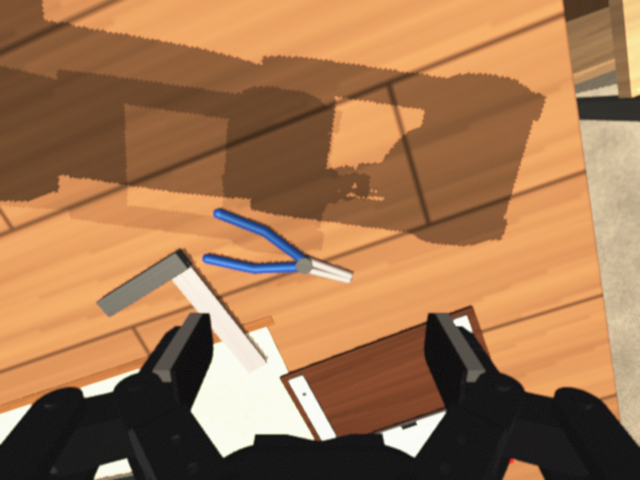

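Candidates for the pin, in top-view pixels:
- (425,270): yellow handle, standing in the wooden block.
- (389,213) and (425,332): orange look-alikes.
- (490,306): red look-alike.
- (258,430): yellow cutter lying on the bench.

Only the first is yellow, square and in the block. I'll enlarge to confirm.

```bash
python3 - <<'E'
from h import *
crop('top0',370,180,510,350,4.5/1.3,'top0c')
crop('top0',100,205,280,325,4.4,'top0d')
crop('side0',260,230,440,390,3.7,'side0c')
E
```

```text
(no output)
```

View pics/top0c.png

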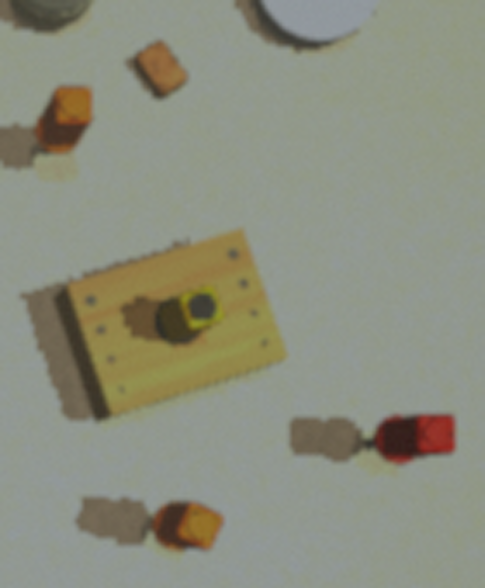

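View pics/top0d.png

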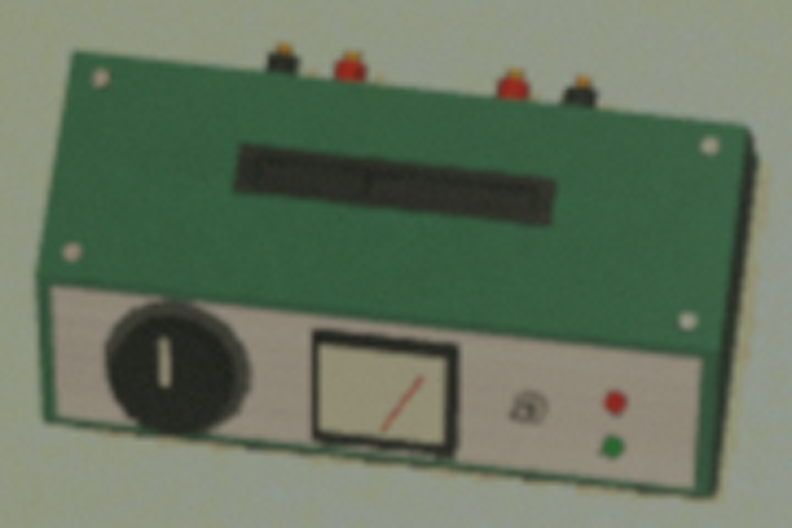

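View pics/side0c.png

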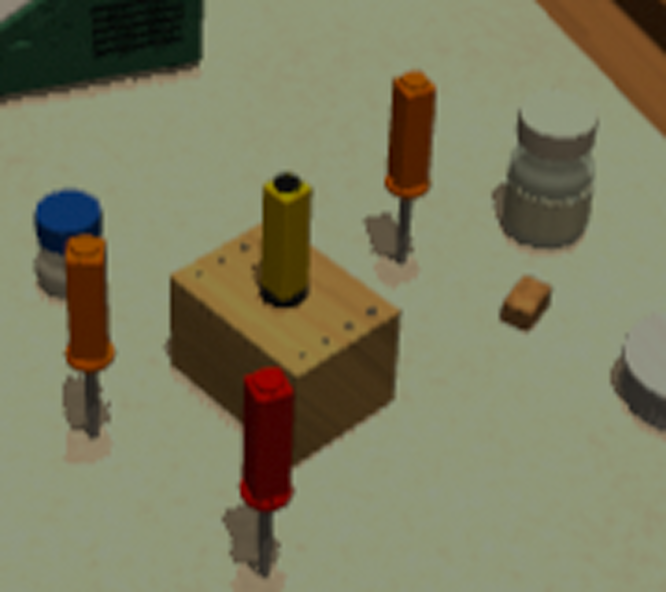

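The crop confirms it. The yellow square-handled pin with a black cap stands in the wooden block, with its cap at top (429,268); the other three are orange or red in small bases. The slot runs from about top (154,243) to (226,250), with a faint dark line near (184,247). Next I'll measure poses.

```bash
cat >> h.py <<'E'
def cloud(c):
    v,u=np.mgrid[0:480,0:640]; D=c['depth']
    P=np.stack([(u-c['cx'])/f(c)*D,(v-c['cy'])/f(c)*D,D],-1)
    return (P-np.array(c['t']))@np.array(c['R'])
E
python3 - <<'E'
from h import *
def rect(m,P,name):
    pts=P[m][:,:2].astype(np.float32)*1000
    print(name,len(pts),'z',np.median(P[m][:,2]).round(4),cv2.minAreaRect(pts),pts.mean(0))
for cam in ['top','side']:
    c=load(cam+'0'); P=cloud(c); Z=P[...,2]
    pc=at_z(c,428.7,268.1,.12) if cam=='top' else at_z(c,337,278,.12)
    print(cam,'cap',pc)
    near=lambda x,y,R:(np.hypot(P[...,0]-x,P[...,1]-y)<R)&(c['depth']>0)
    b=near(pc[0],pc[1],.07)
    print('table z',np.median(Z[(P[...,0]>.3)&(P[...,0]<.6)&(Z<.02)&(Z>-.02)]))
    rect(b&(abs(Z-.056)<.005),P,'block')
    rect(b&(abs(Z-.12)<.005),P,'cap')
    rect(b&(Z>.07)&(Z<.125),P,'handle')
c=load('top0')
for n,u,v in [('slotL',154,243),('slotR',225.8,250.5),('line',184,247)]:
    print(n,at_z(c,u,v,.07), at_d(c,u,v))
for n,(u,v) in dict(s1=(122.7,222.5),s2=(261.3,238.2),s3=(116.2,262.2),s4=(256.2,277.8)).items(): print(n,at_z(c,u,v,.07))
P=cloud(c);Z=P[...,2]
m=(P[...,1]>.1)&(abs(Z-.07)<.004)&(P[...,0]>.35)&(P[...,0]<.62)
pts=P[m][:,:2]; n,l=cv2.connectedComponents(m.astype(np.uint8)); k=np.bincount(l[l>0]).argmax()
rect(l==k,P,'ctop')
for n,z,(u,v) in [('cement',.072,(387,165)),('paint',.045,(354,315)),('orange1',.1,(390,210)),('orange2',.1,(427,331)),('red',.1,(495,306)),('tin',.02,(461,175))]: print(n,at_z(c,u,v,z).round(3),at_d(c,u,v).round(3))
E
```

```text
top cap [ 0.51820593 -0.22371205  0.12      ]
table z 0.0011738859860876854
block 1953 z 0.0564 ((517.6639404296875, -223.3526611328125), (62.01397705078125, 85.18251037597656), 18.655105590820312) [ 516.81396 -222.35666]
cap 115 z 0.1191 ((517.2977905273438, -223.19068908691406), (15.552193641662598, 16.249513626098633), 15.522526741027832) [ 517.1733  -222.95258]
handle 189 z 0.1169 ((517.4236450195312, -223.17103576660156), (16.22793960571289, 16.570764541625977), 17.438854217529297) [ 516.05255 -220.92557]
side cap [ 0.5167965  -0.22413863  0.12      ]
table z -0.0008848947320301162
block 1191 z 0.0541 ((517.9404907226562, -222.80487060546875), (64.41377258300781, 86.37921905517578), 18.794925689697266) [ 515.4295  -229.90399]
cap 63 z 0.1173 ((516.8595581054688, -225.10621643066406), (14.940706253051758, 14.087047576904297), 25.459260940551758) [ 517.1689 -225.1195]
handle 337 z 0.0978 ((517.8903198242188, -223.55902099609375), (18.901782989501953, 18.561254501342773), 15.363320350646973) [ 515.92883 -227.47517]
slotL [0.55914219 0.19001517 0.07      ] [0.55871125 0.18921417 0.07297779]
slotR [0.54833649 0.07895225 0.07      ] [0.54816137 0.07875454 0.07131495]
line [0.55327514 0.14350539 0.07      ] [0.55427627 0.14509124 0.06276897]
s1 [0.59087088 0.24008968 0.07      ]
s2 [0.56791714 0.02472978 0.07      ]
s3 [0.52892568 0.24655133 0.07      ]
s4 [0.50660682 0.03119403 0.07      ]
ctop 5963 z 0.0703 ((534.5313110351562, 177.257080078125), (160.55787658691406, 117.0691146850586), 84.35564422607422) [542.2973  178.89082]
cement [ 0.685 -0.17   0.072] [ 0.686 -0.17   0.072]
paint [ 0.452 -0.12   0.045] [ 0.452 -0.12   0.045]
orange1 [ 0.608 -0.171  0.1  ] [ 0.605 -0.169  0.113]
orange2 [ 0.428 -0.223  0.1  ] [ 0.428 -0.22   0.115]
red [ 0.465 -0.324  0.1  ] [ 0.464 -0.319  0.117]
tin [ 0.684 -0.299  0.02 ] [ 0.683 -0.297  0.025]
```

```bash
cat >> h.py <<'E'
from scipy.spatial.transform import Rotation as Ro
def rot(az):
    a=np.radians(az); x=np.array([np.cos(a),np.sin(a),0]); z=np.array([0,0,-1.]); return np.column_stack([x,np.cross(z,x),z])
def plan(p,az,s=None):
    s=s or r.read_state(); R=np.array(s['tcp_rot']); d=R.T@(np.array(p)-s['ee_pos'])
    w=Ro.from_matrix(R.T@rot(az)).as_rotvec()
    print('delta',(d/.25).round(4),'ang',(w/np.pi).round(4),'rows>=',max(np.linalg.norm(d)/.05,np.degrees(np.linalg.norm(w))/8.59))
def st():
    s=r.read_state(); R=np.array(s['tcp_rot']); print('t',s['clock'],'p',np.round(s['ee_pos'],4),'az',np.degrees(np.arctan2(R[1,0],R[0,0])).round(2),'z',R[:,2].round(4),'F',np.round(s['contact_force'],2),'M',np.round(s['torque'],2),'g',round(float(s['grip_width']),3)); return s
E
python3 - <<'E'
from h import *
s=st(); c=load('wrist0'); R=np.array(c['R']); o=-R.T@np.array(c['t']); T=np.array(s['tcp_rot'])
print('cam in tool',T.T@(o-s['ee_pos']),'fwd in tool',T.T@R[2])
plan([.44,.15,.26],174)
E
```

```text
t 0.15 p [0.1997 0.539  0.2418] az 159.67 z [-4.e-04 -8.e-04 -1.e+00] F [ 0.26 -0.52  0.21] M [ 0.03  0.   -0.03] g 0.999
cam in tool [ 0.08435156  0.00134854 -0.1334415 ] fwd in tool [-3.23636357e-01 -8.01939586e-04  9.46181201e-01]
delta [-1.442  -1.1253 -0.0718] ang [-0.0003 -0.0001 -0.0796] rows>= 9.152564583683981
```

>>> drive_tool(delta_pos=[[-0.2,-0.16,0],[-0.4,-0.32,0],[-0.6,-0.48,0],[-0.8,-0.64,0],[-0.9,-0.8,0],[-0.9,-0.9,0]], angular=[[0,0,-0.04],[0,0,-0.08],[0,0,-0.08],[0,0,-0.08],[0,0,-0.08],[0,0,-0.08]], grip=0)

```text
clock: 0.75
ee_pos: [0.3299, 0.2706, 0.242]
tcp_rot: [[-0.995, 0.103, -0.0], [0.103, 0.995, -0.0], [0.0, -0.0, -1.0]]
contact_force: [1.3, 0.6, 0.4]
grip_width: 0.498
```

```bash
python3 - <<'E'
from h import *
st(); plan([.51,.135,.17],174)
E
```

```text
t 0.75 p [0.3299 0.2706 0.242 ] az 174.06 z [-2.e-04 -4.e-04 -1.e+00] F [1.32 0.61 0.44] M [-0.09  0.01 -0.03] g 0.498
delta [-0.7728 -0.4647  0.2879] ang [-0.0001 -0.0001  0.0003] rows>= 4.732864415477939
```

>>> drive_tool(delta_pos=[[-0.15,-0.09,0.05],[-0.3,-0.18,0.1],[-0.45,-0.27,0.15],[-0.6,-0.36,0.22],[-0.77,-0.46,0.288],[-0.77,-0.46,0.288],[-0.77,-0.46,0.288]], angular=[[0,0,0],[0,0,0],[0,0,0],[0,0,0],[0,0,0],[0,0,0],[0,0,0]])

```text
clock: 1.45
ee_pos: [0.5089, 0.1374, 0.1694]
tcp_rot: [[-0.994, 0.105, -0.002], [0.105, 0.994, -0.0], [0.002, -0.0, -1.0]]
contact_force: [-0.7, 0.8, -0.0]
grip_width: 0.497
```

```bash
python3 - <<'E'
from h import *
snap('wrist','w1'); st()
E
```

```text
t 1.5 p [0.5084 0.1381 0.1701] az 174.03 z [-0.001  0.    -1.   ] F [ 0.83 -0.1   0.01] M [ 0.07 -0.02 -0.03] g 0.5
```

View pics/w1.png

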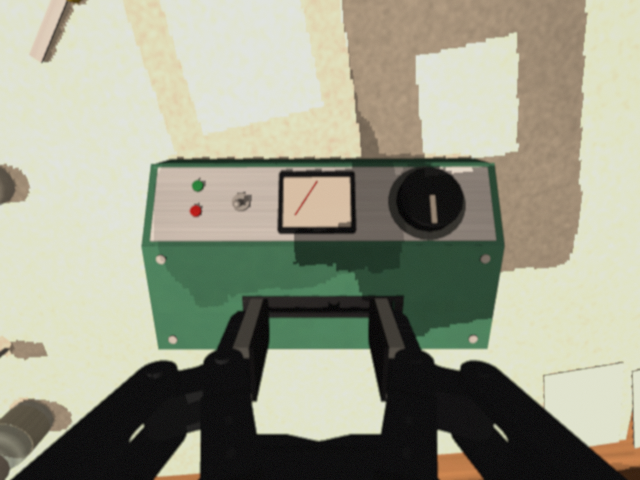

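Image-up is toward the base here, so the fingers hide the slot. It shows only at (325,305), with a dark dot at (334,305). I'll move outward so it's clear of the fingers.

>>> drive_tool(delta_pos=[[-0.18,0,0],[-0.36,0,0.1],[-0.36,0,0.12],[-0.36,0,0.12],[-0.36,0,0.12]], angular=[[0,0,0],[0,0,0],[0,0,0],[0,0,0],[0,0,0]])

```text
clock: 2.0
ee_pos: [0.5974, 0.1297, 0.1414]
tcp_rot: [[-0.995, 0.102, 0.001], [0.102, 0.995, 0.0], [-0.001, 0.0, -1.0]]
contact_force: [-0.7, 0.2, 0.2]
grip_width: 0.499
```

```bash
python3 - <<'E'
from h import *
snap('wrist','w2'); st(); crop('w2',180,100,460,310,2.8,'w2c')
E
```

```text
t 2.05 p [0.5975 0.1296 0.1419] az 174.13 z [ 1.6e-03  1.0e-04 -1.0e+00] F [0.04 0.12 0.22] M [-0.03 -0.02 -0.  ] g 0.497
```

View pics/w2c.png

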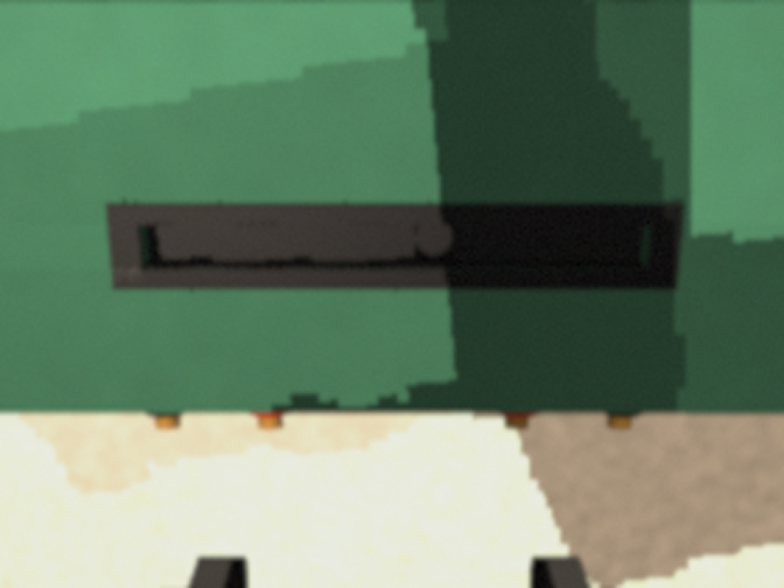

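View pics/w2.png

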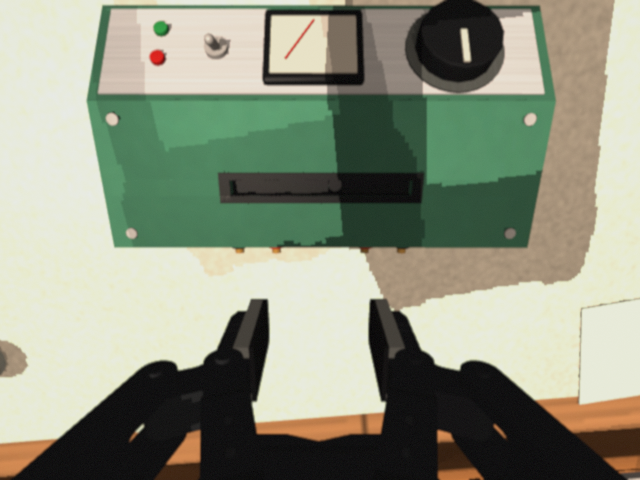

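The enlarged crop shows a faint disc at about crop (434,238), which is wrist (335,185). That is probably the button in the well. The slot's inner ends are near crop x 138 and 652, rows 222–268.

```bash
python3 - <<'E'
from h import *
c=load('w2'); g=lambda a,b:(a/2.8+180-.3,b/2.8+100-.3)
for n,a,b,z in [('L',138,245,.07),('R',652,245,.07),('button',434,238,.06),('frameTL',107,205,.07),('frameTR',683,204,.07),('frameBR',676,288,.07),('frameBL',113,288,.07),('floorL',157,245,.064),('top edge',300,222,.07),('bot edge',300,268,.07),('bot edge',300,262,.064)]:
    print(n,at_z(c,*g(a,b),z).round(4))
im=c['pixels'].astype(float); im=im[165:210,212:430].copy(); im=np.clip(im*3.0,0,255).astype(np.uint8)
cv2.imwrite('pics/w2e.png',cv2.resize(im[:,:,::-1],None,fx=3.6,fy=3.6,interpolation=cv2.INTER_CUBIC))
for u,v in [(60,120),(531,119),(131,233.5),(510,233.5),(112,119)]: print('screw',at_z(c,u,v,.07).round(4))
d=c['depth']; P=cloud(c)
for v in range(176,198,2): print(v,[int(1e4*P[v,u,2]) for u in range(232,412,6)])
E
```

```text
L [0.5485 0.0863 0.07  ]
R [0.5589 0.1876 0.07  ]
button [0.555 0.145 0.06 ]
frameTL [0.54   0.0817 0.07  ]
frameTR [0.5514 0.1938 0.07  ]
frameBR [0.5681 0.1923 0.07  ]
frameBL [0.5565 0.0797 0.07  ]
floorL [0.5499 0.0886 0.064 ]
top edge [0.5472 0.1188 0.07  ]
bot edge [0.5563 0.1177 0.07  ]
bot edge [0.5563 0.1172 0.064 ]
screw [0.5043 0.0046 0.07  ]
screw [0.5291 0.2501 0.07  ]
screw [0.5693 0.0251 0.07  ]
screw [0.5918 0.2431 0.07  ]
screw [0.5066 0.0319 0.07  ]
176 [734, 724, 723, 715, 735, 724, 717, 719, 725, 724, 721, 723, 722, 718, 729, 717, 718, 724, 721, 732, 726, 708, 718, 708, 728, 739, 722, 725, 727, 723]
178 [713, 710, 712, 721, 720, 730, 723, 724, 716, 733, 720, 720, 716, 718, 726, 722, 725, 723, 718, 729, 732, 729, 720, 715, 710, 724, 722, 723, 734, 731]
180 [646, 667, 648, 651, 652, 654, 664, 662, 656, 656, 669, 655, 664, 665, 658, 662, 559, 613, 604, 663, 669, 652, 673, 665, 662, 650, 656, 663, 657, 666]
182 [652, 666, 668, 653, 658, 671, 649, 666, 659, 662, 654, 653, 657, 641, 666, 653, 601, 604, 605, 656, 659, 653, 646, 653, 653, 655, 661, 666, 654, 662]
184 [665
[... 378 characters left out ...]
52, 653, 547, 620, 539, 655, 660, 661, 650, 666, 657, 660, 2748, 660, 647, 660]
190 [676, 656, 665, 663, 649, 661, 648, 670, 651, 642, 662, 659, 659, 657, 658, 664, 585, 621, 601, 658, 654, 651, 654, 659, 657, 651, 657, 666, 654, 657]
192 [678, 671, 649, 655, 649, 668, 660, 660, 656, 664, 665, 654, 662, 661, 647, 660, 646, 654, 658, 659, 673, 662, 662, 663, 652, 661, 654, 647, 663, 657]
194 [706, 2748, 712, 718, 703, 694, 707, 698, 704, 700, 709, 704, 698, 704, 703, 711, 711, 710, 707, 710, 707, 708, 709, 717, 698, 704, 707, 713, 713, 709]
196 [718, 723, 734, 728, 718, 721, 739, 720, 728, 715, 718, 715, 719, 730, 714, 731, 721, 719, 722, 732, 712, 723, 723, 725, 728, 717, 712, 722, 728, 718]
```

View pics/w2e.png

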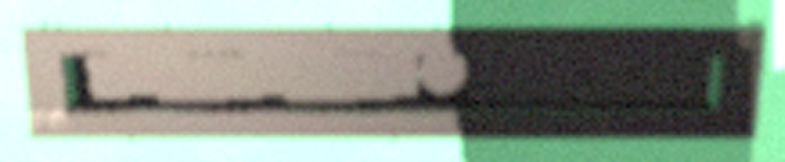

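```bash
python3 - <<'E'
from h import *
c=load('w2'); P=cloud(c)
z=np.median(P[180:191,:,2],0); print([(u,int(1e4*z[u])) for u in range(322,348)])
w=[u for u in range(315,355) if z[u]<.0635]; print(w, at_z(c,np.mean(w),186,.062))
plan([.5176,-.2233,.21],198.6)
E
```

```text
[(322, 660), (323, 655), (324, 657), (325, 654), (326, 655), (327, 656), (328, 566), (329, 610), (330, 612), (331, 619), (332, 615), (333, 617), (334, 613), (335, 621), (336, 619), (337, 612), (338, 616), (339, 614), (340, 612), (341, 575), (342, 654), (343, 659), (344, 659), (345, 656), (346, 656), (347, 660)]
[328, 329, 330, 331, 332, 333, 334, 335, 336, 337, 338, 339, 340, 341] [0.55535012 0.14480573 0.062     ]
delta [ 0.1733 -1.437  -0.2733] ang [-0.      0.0005 -0.1359] rows>= 7.36476087306968
```

The depth image agrees: there's a gap at columns 328–341, with the floor dropping from about 65 to 61 mm, centred near world (0.555, 0.145). Now to the pin.

>>> drive_tool(delta_pos=[[0,0,-0.15],[0.03,-0.1,-0.27],[0.05,-0.3,-0.27],[0.09,-0.5,-0.27],[0.12,-0.7,-0.27],[0.15,-0.9,-0.27],[0.16,-1.0,-0.27]], angular=[[0,0,0],[0,0,-0.04],[0,0,-0.08],[0,0,-0.12],[0,0,-0.136],[0,0,-0.136],[0,0,-0.136]])

```text
clock: 2.75
ee_pos: [0.531, -0.1179, 0.2096]
tcp_rot: [[-0.948, -0.317, 0.002], [-0.317, 0.948, -0.002], [-0.002, -0.002, -1.0]]
contact_force: [0.6, 0.2, -0.5]
grip_width: 0.503
```

```bash
python3 - <<'E'
from h import *
st();plan([.5176,-.2233,.19],198.6)
E
```

```text
t 2.75 p [ 0.531  -0.1179  0.2096] az -161.5 z [ 0.0024 -0.0016 -1.    ] F [ 0.61  0.25 -0.49] M [-0.01 -0.03 -0.02] g 0.503
delta [ 0.1846 -0.3825  0.0791] ang [-0.0007  0.0006 -0.0006] rows>= 2.1599787764192326
```

>>> drive_tool(delta_pos=[[0.09,-0.19,0.04],[0.18,-0.36,0.08],[0.184,-0.382,0.08],[0.184,-0.382,0.08],[0.184,-0.382,0.08]], angular=[[0,0,0],[0,0,0],[0,0,0],[0,0,0],[0,0,0]])

```text
clock: 3.25
ee_pos: [0.5195, -0.2198, 0.189]
tcp_rot: [[-0.948, -0.319, 0.001], [-0.319, 0.948, -0.001], [-0.001, -0.001, -1.0]]
contact_force: [-0.1, 0.8, 0.4]
grip_width: 0.5
```

```bash
python3 - <<'E'
from h import *
snap('wrist','w3'); st(); crop('w3',200,180,440,400,2.7,'w3c')
E
```

```text
t 3.3 p [ 0.5196 -0.2195  0.1889] az -161.38 z [ 1.3e-03 -5.0e-04 -1.0e+00] F [ 0.07 -1.26 -0.34] M [-0.02  0.02 -0.  ] g 0.503
```

View pics/w3.png

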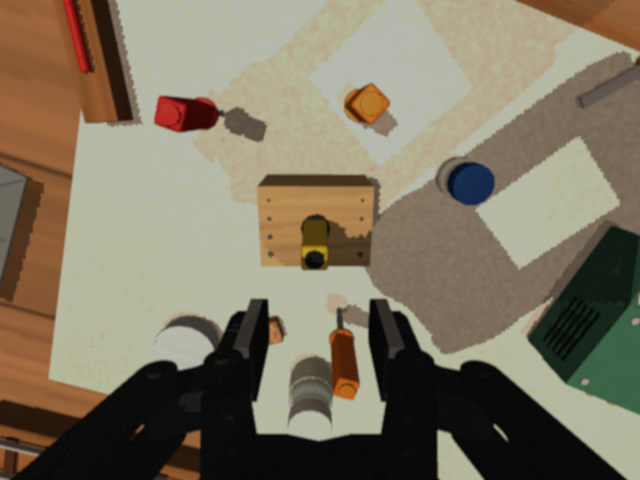

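View pics/w3c.png

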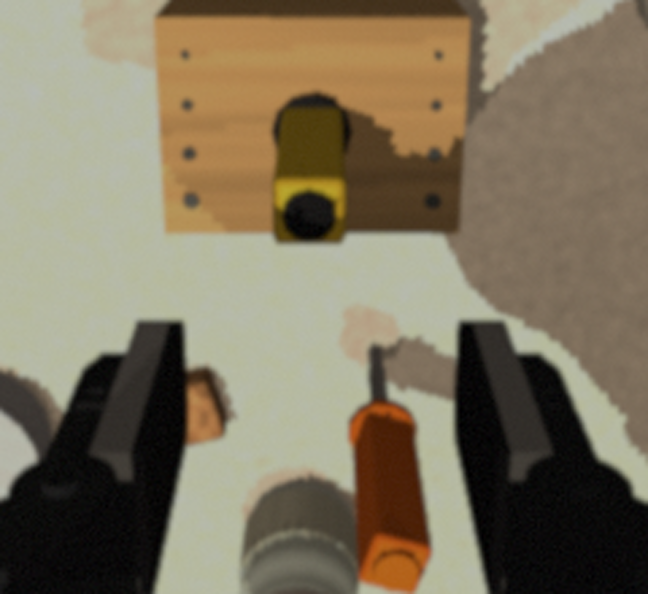

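```bash
python3 - <<'E'
from h import *
c=load('w3'); P=cloud(c); Z=P[...,2]; g=lambda a,b:(a/2.7+200-.3,b/2.7+180-.3)
print('cap',at_z(c,*g(310,215),.12), 'collar ctr',at_z(c,*g(312,131),.06))
for q in [(157,16),(470,16),(458,232),(166,232)]: print(at_z(c,*g(*q),.056).round(4))
m=(abs(Z-.056)<.006)&(np.hypot(P[...,0]-.518,P[...,1]+.223)<.06)
print(cv2.minAreaRect((P[m][:,:2]*1000).astype(np.float32)))
st(); plan([.5176,-.2233,.083],198.6)
E
```

```text
cap [ 0.51837003 -0.22109581  0.12      ] collar ctr [ 0.51802726 -0.22133165  0.06      ]
[ 0.5019 -0.2703  0.056 ]
[ 0.4753 -0.1911  0.056 ]
[ 0.5347 -0.1717  0.056 ]
[ 0.5614 -0.2511  0.056 ]
((517.8549194335938, -221.5115203857422), (62.75066375732422, 84.14872741699219), 18.414871215820312)
t 3.3 p [ 0.5196 -0.2195  0.1889] az -161.38 z [ 1.3e-03 -5.0e-04 -1.0e+00] F [ 0.07 -1.26 -0.34] M [-0.02  0.02 -0.  ] g 0.503
delta [ 0.013  -0.0114  0.4234] ang [-0.0003  0.0004  0.0001] rows>= 2.1188828102530133
```

>>> drive_tool(delta_pos=[[0.009,-0.0075,0.0],[0.009,-0.0075,0.1],[0.009,-0.0075,0.2],[0.009,-0.0075,0.3],[0.009,-0.0075,0.38],[0.009,-0.0075,0.424],[0.009,-0.0075,0.424],[0.009,-0.0075,0.424]], angular=[[0,0,0],[0,0,0],[0,0,0],[0,0,0],[0,0,0],[0,0,0],[0,0,0],[0,0,0]])

```text
clock: 4.1
ee_pos: [0.5183, -0.2233, 0.0828]
tcp_rot: [[-0.948, -0.319, 0.001], [-0.319, 0.948, -0.001], [-0.001, -0.001, -1.0]]
contact_force: [0.2, -0.6, 0.5]
grip_width: 0.502
```

```bash
python3 - <<'E'
from h import *
snap('wrist','w4'); snap('side','s4'); st(); crop('s4',260,200,440,390,3.1,'s4c')
a=cv2.imread('pics/w4.png'); b=cv2.imread('pics/s4c.png'); a=a[160:480,160:480]; b=cv2.resize(b,(400,422)); a=cv2.resize(a,(400,400))
o=np.zeros((430,800,3),np.uint8); o[:400,:400]=a; o[:422,400:]=b; cv2.imwrite('pics/m4.png',o)
E
```

```text
t 4.2 p [ 0.5184 -0.2235  0.0831] az -161.43 z [ 0.0015 -0.001  -1.    ] F [0.48 0.17 0.71] M [-0.   -0.03  0.02] g 0.499
```

View pics/m4.png

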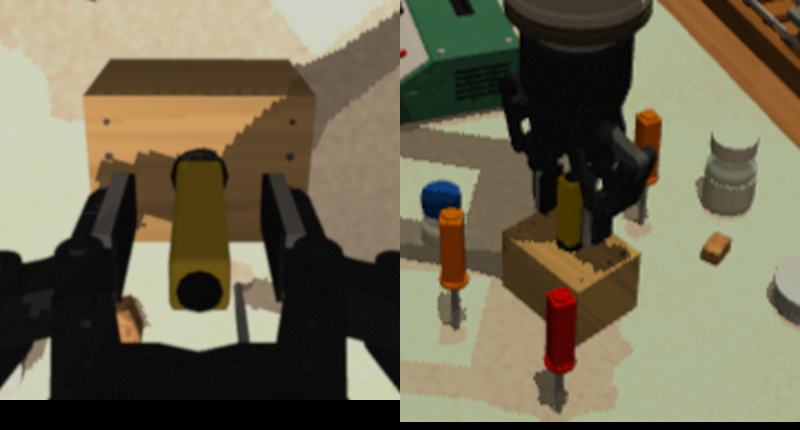

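The pin is centred between the pads. Closing.

>>> drive_tool(delta_pos=[[0,0,0],[0,0,0],[0,0,0],[0,0,0],[0,0,0],[0,0,0],[0,0,0]], angular=[[0,0,0],[0,0,0],[0,0,0],[0,0,0],[0,0,0],[0,0,0],[0,0,0]], grip=-1)

```text
clock: 4.9
ee_pos: [0.5181, -0.2236, 0.0825]
tcp_rot: [[-0.948, -0.318, 0.001], [-0.318, 0.948, -0.001], [-0.001, -0.001, -1.0]]
contact_force: [-1.3, 0.9, 6.4]
grip_width: 0.182
```

```bash
python3 - <<'E'
from h import *
st(); snap('wrist','w5')
E
```

```text
t 4.9 p [ 0.5181 -0.2236  0.0825] az -161.45 z [ 8.e-04 -6.e-04 -1.e+00] F [-1.25  0.87  6.43] M [0.16 0.19 0.01] g 0.182
```

View pics/w5.png

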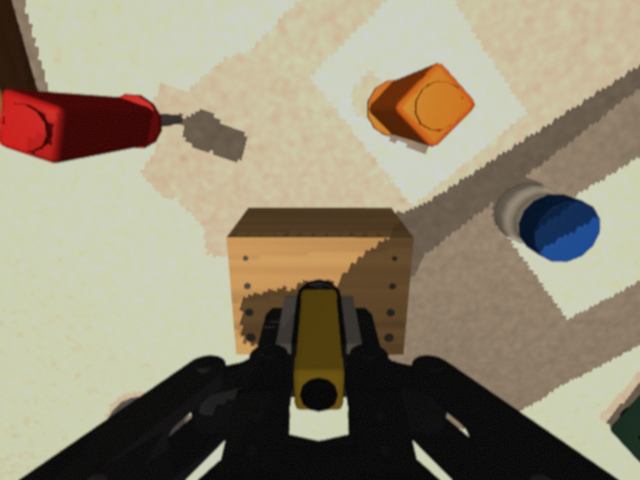

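Gripped at 15.5 mm, with the pin seated (tip about 76.5 mm below the TCP). The return pose is (0.5181, -0.2236, 0.0825). Lifting.

>>> drive_tool(delta_pos=[[0,0,-0.05],[0,0,-0.12],[0,0,-0.2],[0,0,-0.3],[0,0,-0.4],[0,0,-0.46],[0,0,-0.46]], angular=[[0,0,0],[0,0,0],[0,0,0],[0,0,0],[0,0,0],[0,0,0],[0,0,0]])

```text
clock: 5.65
ee_pos: [0.5185, -0.2237, 0.1992]
tcp_rot: [[-0.948, -0.318, 0.003], [-0.318, 0.948, -0.002], [-0.002, -0.003, -1.0]]
contact_force: [0.7, 0.2, -1.3]
grip_width: 0.182
```

```bash
python3 - <<'E'
from h import *
st(); snap('wrist','w6'); snap('side','s6'); plan([.555,.14,.2],174)
E
```

```text
t 5.65 p [ 0.5185 -0.2237  0.1992] az -161.45 z [ 0.003  -0.0019 -1.    ] F [ 0.68  0.19 -1.26] M [ 0.02 -0.02 -0.03] g 0.182
delta [-0.6037  1.3301 -0.0146] ang [ 1.000e-04 -1.000e-04  1.364e-01] rows>= 7.303721518727675
```

View pics/w6.png

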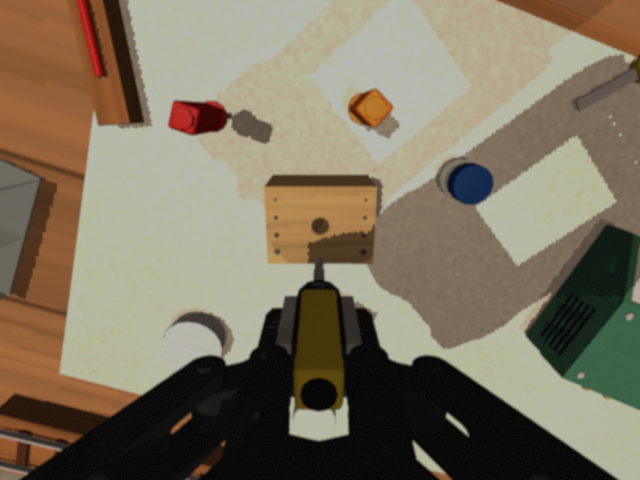

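View pics/s6.png

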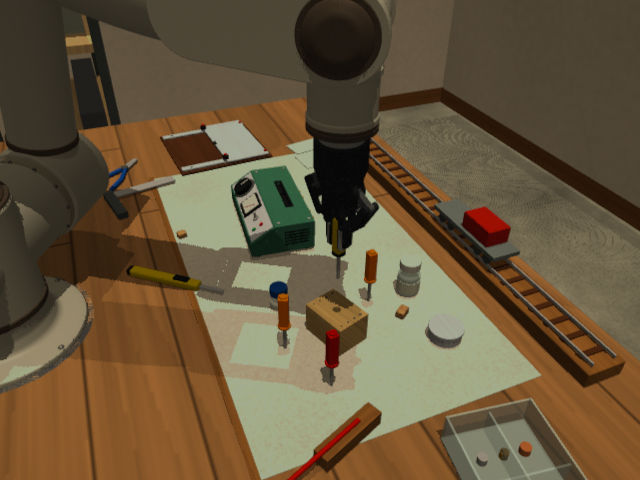

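The pin is out of the block and straight, with its tip at wrist (319,263) and the hole at (320,226).

```bash
python3 - <<'E'
from h import *
s=st(); c=load('w6'); T=np.array(s['tcp_rot']); 
crop('w6',280,190,360,300,6,'w6c')
tip=at_z(c,319,263,.1227); hole=at_z(c,320,226,.056); print(tip,hole, T.T@(tip-s['ee_pos']), T.T@(hole-s['ee_pos']))
E
```

```text
t 5.75 p [ 0.5177 -0.2233  0.1963] az -161.45 z [-4.e-04  1.e-04 -1.e+00] F [-0.87  0.52 -1.05] M [ 0.01  0.03 -0.07] g 0.178
[ 0.52185721 -0.22088098  0.1227    ] [ 0.51863202 -0.22124377  0.056     ] [-0.00473599  0.00090463  0.0736079 ] [-0.00158758  0.00156808  0.14030925]
```

View pics/w6c.png

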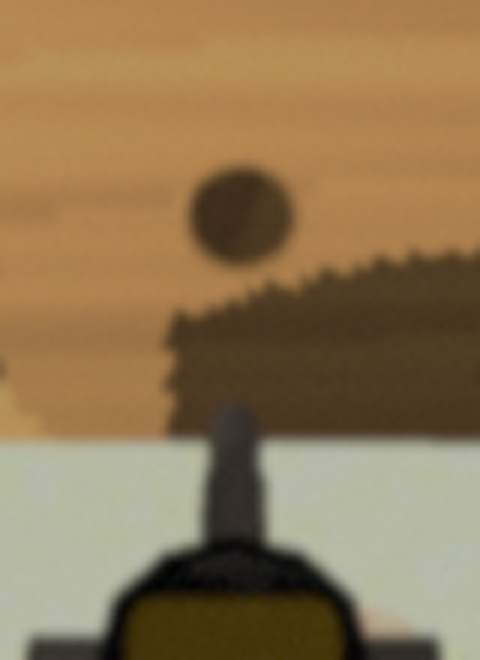

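>>> drive_tool(delta_pos=[[-0.09,0.18,0],[-0.18,0.37,0],[-0.26,0.56,0],[-0.35,0.75,0],[-0.44,0.94,0],[-0.45,1.0,0]], angular=[[0,0,0.04],[0,0,0.08],[0,0,0.12],[0,0,0.136],[0,0,0.136],[0,0,0.136]])

```text
clock: 6.35
ee_pos: [0.5445, 0.0528, 0.1953]
tcp_rot: [[-0.995, 0.102, -0.002], [0.102, 0.995, 0.001], [0.002, 0.0, -1.0]]
contact_force: [0.4, -0.4, -1.2]
grip_width: 0.176
```

```bash
python3 - <<'E'
from h import *
st(); plan([.6,.125,.2],174)
E
```

```text
t 6.35 p [0.5445 0.0528 0.1953] az 174.17 z [-2.e-03  7.e-04 -1.e+00] F [ 0.37 -0.42 -1.16] M [-0.05 -0.02 -0.01] g 0.176
delta [-0.1915  0.3099 -0.019 ] ang [ 0.0001 -0.0007  0.001 ] rows>= 1.823987139178323
```

>>> drive_tool(delta_pos=[[-0.008,0.15,0],[-0.008,0.31,0.03],[-0.008,0.31,0.1],[-0.008,0.31,0.12],[-0.008,0.31,0.12],[-0.008,0.31,0.12]], angular=[[0,0,0],[0,0,0],[0,0,0],[0,0,0],[0,0,0],[0,0,0]])

```text
clock: 6.95
ee_pos: [0.555, 0.1256, 0.1669]
tcp_rot: [[-0.995, 0.104, -0.0], [0.104, 0.995, -0.0], [0.0, -0.0, -1.0]]
contact_force: [0.8, -0.2, -0.5]
grip_width: 0.182
```

```bash
python3 - <<'E'
from h import *
s=st(); c=snap('wrist','w7'); st(); crop('w7',210,200,430,330,3.6,'w7c')
E
```

```text
t 6.95 p [0.555  0.1256 0.1669] az 174.01 z [-3.e-04 -2.e-04 -1.e+00] F [ 0.79 -0.19 -0.49] M [-0.01  0.   -0.04] g 0.182
t 7.0 p [0.5552 0.1256 0.1673] az 174.01 z [ 4.e-04 -1.e-04 -1.e+00] F [-0.45  0.13 -0.7 ] M [-0.01 -0.01  0.01] g 0.179
```

View pics/w7c.png

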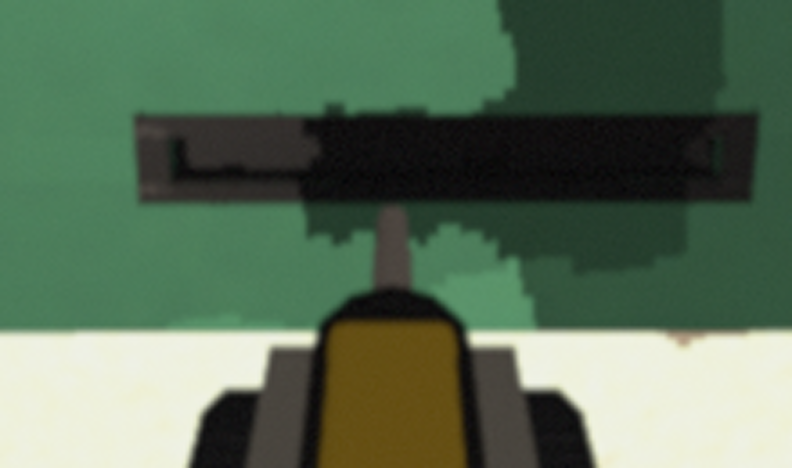

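The tip end is at crop (393,205) and the slot's inner rectangle runs from about (172,158) to (722,158). I'll work out the tip-to-slot offset from the same image.

```bash
python3 - <<'E'
from h import *
c=load('w7'); g=lambda a,b:(a/3.6+210-.36,b/3.6+200-.36)
tip=at_z(c,*g(393,219),.093); L=at_z(c,*g(172,158),.07); R=at_z(c,*g(722,158),.07)
T=rot(174.0); p=np.array([.555,.1256,.1669])
fr=[at_z(c,*g(a,b),.07) for a,b in [(135,115),(758,114),(750,202),(139,202)]]
m=np.mean(fr,0)
print('tip',tip,'L',L,'R',R,'frame ctr',m, 'LR ctr',(L+R)/2)
print('tip in tool',T.T@(tip-p)); print('slot ctr - tip in tool',T.T@(m-tip),T.T@((L+R)/2-tip)); print('slot az',np.degrees(np.arctan2(*(R-L)[:2])), [np.degrees(np.arctan2(*(fr[a]-fr[b])[:2])) for a,b in [(1,0),(2,3)]])
# w6
c=load('w6'); p6=np.array([.5185,-.2237,.1992]); t6=at_z(c,280+235/6,190+408/6+2.3,.1252); print('w6 tip tool',rot(198.55).T@(t6-p6))
# w2 well along slot
c2=load('w2'); 
for tag,b in [('w2',at_z(c2,334.5,184.7,.062))]: print(b)
im=np.clip(load('w7')['pixels'][225:260,240:420].astype(float)*4,0,255).astype(np.uint8); cv2.imwrite('pics/w7e.png',cv2.resize(im[:,:,::-1],None,fx=4,fy=4,interpolation=cv2.INTER_CUBIC))
P=cloud(load('w7')); z=np.median(P[241:249,:,2],0); print([(u,int(1e4*z[u])) for u in range(255,415,1) if z[u]<.063])
E
```

```text
tip [0.55573816 0.12712723 0.093     ] L [0.54891675 0.08732375 0.07      ] R [0.5593998  0.18706597 0.07      ] frame ctr [0.55427148 0.13690227 0.07      ] LR ctr [0.55415828 0.13719486 0.07      ]
tip in tool [-0.00057448  0.00159602  0.0739    ]
slot ctr - tip in tool [0.00248042 0.00956818 0.023     ] [0.00262358 0.00984733 0.023     ]
slot az 5.999842864781787 [np.float64(5.904686775428276), np.float64(5.998429572745419)]
w6 tip tool [-0.00128095  0.00170796  0.074     ]
[0.55459917 0.14487261 0.062     ]
[(340, 627), (343, 623)]
```

View pics/w7e.png

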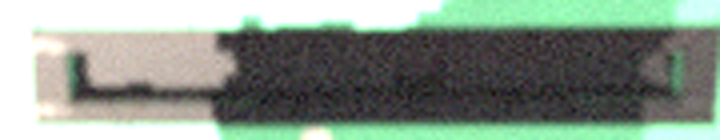

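Using offsets from the same image, the slot line is +2.5 mm in tool x from the tip, and the well should be about +17.7 mm in tool y. I'll drop to just above the slot, about 10 mm before the well, and re-check.

>>> drive_tool(delta_pos=[[0.01,0.032,0],[0.01,0.032,0.03],[0.01,0.032,0.06],[0.01,0.032,0.06],[0.01,0.032,0.06]], angular=[[0,0,0],[0,0,0],[0,0,0],[0,0,0],[0,0,0]])

```text
clock: 7.5
ee_pos: [0.5532, 0.1344, 0.1515]
tcp_rot: [[-0.995, 0.103, -0.001], [0.103, 0.995, -0.0], [0.001, -0.0, -1.0]]
contact_force: [0.5, -0.3, 0.1]
grip_width: 0.179
```

```bash
python3 - <<'E'
from h import *
s=st(); c=snap('wrist','w8'); snap('side','s8'); st(); crop('w8',210,210,430,340,3.6,'w8c'); crop('s8',220,140,340,260,5,'s8c')
E
```

```text
t 7.5 p [0.5532 0.1344 0.1515] az 174.07 z [-7.e-04 -2.e-04 -1.e+00] F [ 0.53 -0.28  0.12] M [-0.1  -0.04 -0.01] g 0.179
t 7.6 p [0.5534 0.1345 0.1519] az 174.07 z [ 2.e-04 -1.e-04 -1.e+00] F [ 0.46  0.67 -1.14] M [-0.    0.02  0.01] g 0.176
```

View pics/w8c.png

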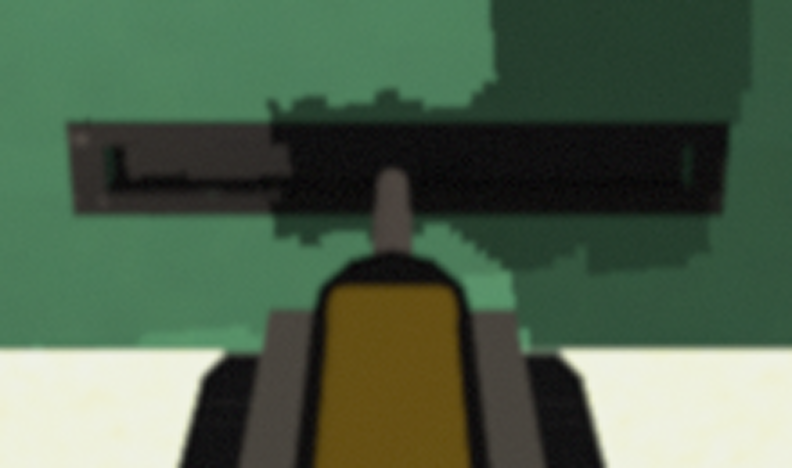

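View pics/s8c.png

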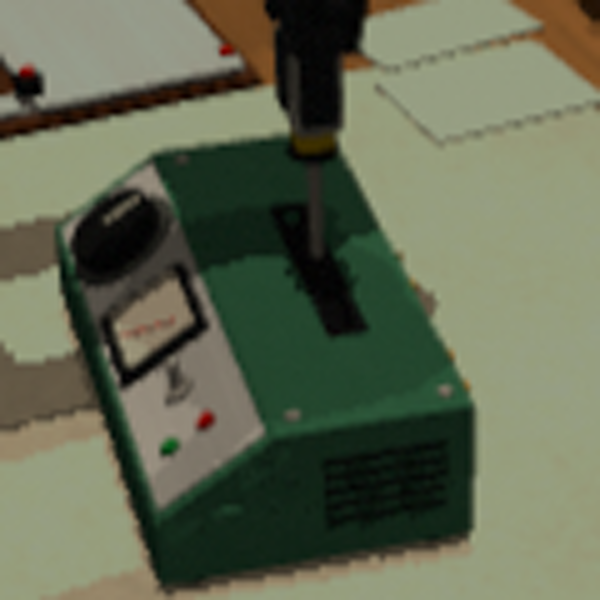

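```bash
python3 - <<'E'
from h import *
c=load('w8'); g=lambda a,b:(a/3.6+210-.36,b/3.6+210-.36)
T=rot(174.0); p=np.array([.5532,.1344,.1515])
tip=at_z(c,*g(393,181),.0775)
fr=np.array([at_z(c,*g(a,b),.07) for a,b in [(68,122),(728,122),(722,214),(75,214)]]); m=fr.mean(0)
L=at_z(c,*g(105,167),.07); R=at_z(c,*g(692,167),.07)
print('tip in tool',T.T@(tip-p),'frame ctr',m,(L+R)/2,'slot-tip tool',T.T@(m-tip),T.T@((L+R)/2-tip), 'frame width',np.linalg.norm(fr[0]-fr[3]),np.linalg.norm(fr[0]-fr[1]))
cs=load('s8'); 
h=lambda a,b:(220+a/5,140+b/5)
for n,q,z in [('tip',(317,258),.0755),('f1',(290,203),.07),('f2',(350,333),.07)]: print(n,at_z(cs,*h(*q),z))
E
```

```text
tip in tool [-0.0001608   0.00164491  0.074     ] frame ctr [0.5543494  0.13683567 0.07      ] [0.5540696  0.13690912 0.07      ] slot-tip tool [-0.0007277   0.00089757  0.0075    ] [-0.00044176  0.00094136  0.0075    ] frame width 0.017010242723987507 0.11228716741177304
tip [0.55174216 0.12770558 0.0755    ]
f1 [0.5595506  0.18530767 0.07      ]
f2 [0.54710011 0.07527237 0.07      ]
```

>>> drive_tool(delta_pos=[[-0.003,0,0.008],[-0.003,0,0.016],[-0.003,0,0.024],[-0.003,0,0.032],[-0.003,0,0.036],[-0.003,0,0.036]], angular=[[0,0,0],[0,0,0],[0,0,0],[0,0,0],[0,0,0],[0,0,0]])

```text
clock: 8.2
ee_pos: [0.554, 0.1344, 0.1426]
tcp_rot: [[-0.995, 0.103, -0.0], [0.103, 0.995, -0.0], [0.0, -0.0, -1.0]]
contact_force: [-0.5, 0.2, -0.5]
grip_width: 0.182
```

```bash
python3 - <<'E'
from h import *
s=st(); c=snap('wrist','w9'); crop('w9',210,210,430,340,3.6,'w9c')
E
```

```text
t 8.2 p [0.554  0.1344 0.1426] az 174.07 z [-3.e-04 -1.e-04 -1.e+00] F [-0.52  0.16 -0.52] M [-0.04  0.02 -0.02] g 0.182
```

View pics/w9c.png

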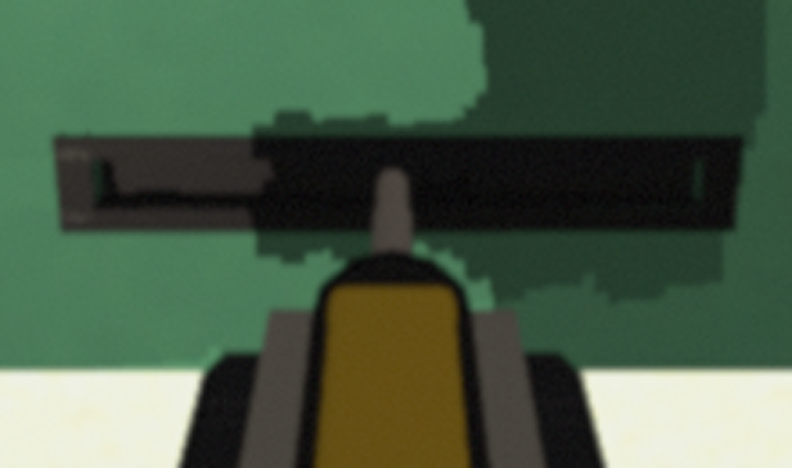

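The tip is now inside the slot, with no lateral force. It's centred at crop row 182 and the slot at about 183. Descending gently onto the floor.

>>> drive_tool(delta_pos=[[0,0,0.004],[0,0,0.008],[0,0,0.01],[0,0,0.01]], angular=[[0,0,0],[0,0,0],[0,0,0],[0,0,0]])

```text
clock: 8.65
ee_pos: [0.5541, 0.1345, 0.1403]
tcp_rot: [[-0.995, 0.103, -0.0], [0.103, 0.995, -0.0], [0.0, -0.0, -1.0]]
contact_force: [0.2, -0.3, 0.5]
grip_width: 0.179
```

>>> drive_tool(delta_pos=[[0,0,0.002],[0,0,0.004],[0,0,0.004]], angular=[[0,0,0],[0,0,0],[0,0,0]])

```text
clock: 8.95
ee_pos: [0.5542, 0.1345, 0.1398]
tcp_rot: [[-0.995, 0.103, 0.001], [0.103, 0.995, -0.0], [-0.001, 0.0, -1.0]]
contact_force: [-1.3, -0.2, 5.8]
grip_width: 0.176
```

Contact: 5.8 N at TCP z 0.1398. Feeling along +y.

>>> drive_tool(delta_pos=[[0,0.004,0],[0,0.008,0],[0,0.012,0],[0,0.016,0],[0,0.02,0],[0,0.02,0]], angular=[[0,0,0],[0,0,0],[0,0,0],[0,0,0],[0,0,0],[0,0,0]])

```text
clock: 9.55
ee_pos: [0.5546, 0.1398, 0.1394]
tcp_rot: [[-0.995, 0.103, 0.0], [0.103, 0.995, 0.001], [-0.0, 0.001, -1.0]]
contact_force: [0.1, 3.1, 1.7]
grip_width: 0.179
```

>>> drive_tool(delta_pos=[[0,0.004,0],[0,0.004,0],[0,0.004,0]], angular=[[0,0,0],[0,0,0],[0,0,0]])

```text
clock: 9.85
ee_pos: [0.5546, 0.1405, 0.1391]
tcp_rot: [[-0.995, 0.103, -0.0], [0.103, 0.995, 0.0], [0.0, -0.0, -1.0]]
contact_force: [1.0, 1.6, 0.2]
grip_width: 0.176
```

The support force faded and the edge pushed the tip +y, so it's rolling over the near lip. I'll go 2.5 mm farther, then probe down.

>>> drive_tool(delta_pos=[[0,0.004,0],[0,0.008,0],[0,0.01,0],[0,0.01,0.004],[0,0.01,0.008],[0,0.01,0.008]], angular=[[0,0,0],[0,0,0],[0,0,0],[0,0,0],[0,0,0],[0,0,0]])

```text
clock: 10.45
ee_pos: [0.5548, 0.1429, 0.1371]
tcp_rot: [[-0.995, 0.103, -0.0], [0.103, 0.995, -0.0], [0.0, -0.0, -1.0]]
contact_force: [0.5, -0.4, -0.2]
grip_width: 0.179
```

It dropped in: 2.7 mm below the floor contact with no force. Pressing the button (home expected near TCP z 0.131).

>>> drive_tool(delta_pos=[[0,0,0.004],[0,0,0.008],[0,0,0.012],[0,0,0.016],[0,0,0.016]], angular=[[0,0,0],[0,0,0],[0,0,0],[0,0,0],[0,0,0]])

```text
clock: 10.95
ee_pos: [0.555, 0.1429, 0.1333]
tcp_rot: [[-0.995, 0.103, 0.0], [0.103, 0.995, -0.0], [-0.0, -0.0, -1.0]]
contact_force: [0.1, -0.2, 2.5]
grip_width: 0.176
```

>>> drive_tool(delta_pos=[[0,0,0.004],[0,0,0.008],[0,0,0.01],[0,0,0.01]], angular=[[0,0,0],[0,0,0],[0,0,0],[0,0,0]])

```text
clock: 11.35
ee_pos: [0.555, 0.1429, 0.1309]
tcp_rot: [[-0.995, 0.103, 0.0], [0.103, 0.995, -0.0], [-0.0, -0.0, -1.0]]
contact_force: [-0.6, -0.3, 4.6]
grip_width: 0.181
```

>>> drive_tool(delta_pos=[[0,0,0.002],[0,0,0.004],[0,0,0.004],[0,0,0.004]], angular=[[0,0,0],[0,0,0],[0,0,0],[0,0,0]])

```text
clock: 11.75
ee_pos: [0.5552, 0.1429, 0.1305]
tcp_rot: [[-0.995, 0.103, 0.001], [0.103, 0.995, -0.0], [-0.001, 0.0, -1.0]]
contact_force: [-1.5, -1.5, 11.7]
grip_width: 0.179
```

>>> drive_tool(delta_pos=[[0,0,0.002],[0,0,0.004],[0,0,0.004],[0,0,0.004]], angular=[[0,0,0],[0,0,0],[0,0,0],[0,0,0]])

```text
clock: 12.15
ee_pos: [0.5554, 0.143, 0.1302]
tcp_rot: [[-0.995, 0.103, 0.002], [0.103, 0.995, 0.0], [-0.002, 0.0, -1.0]]
contact_force: [-3.2, -0.8, 18.7]
grip_width: 0.179
```

Hard stop confirmed: force rose to 18.7 N with almost no further travel, 9.3 mm below the floor contact. Lifting straight out.

>>> drive_tool(delta_pos=[[0,0,-0.02],[0,0,-0.06],[0,0,-0.1],[0,0,-0.18],[0,0,-0.28],[0,0,-0.28],[0,0,-0.28]], angular=[[0,0,0],[0,0,0],[0,0,0],[0,0,0],[0,0,0],[0,0,0],[0,0,0]])

```text
clock: 12.85
ee_pos: [0.5551, 0.1429, 0.1994]
tcp_rot: [[-0.995, 0.103, 0.001], [0.103, 0.995, 0.0], [-0.001, 0.0, -1.0]]
contact_force: [-0.4, -0.3, -1.3]
grip_width: 0.18
```

```bash
python3 - <<'E'
from h import *
c=snap('wrist','w10'); crop('w10',200,180,440,340,3.3,'w10c'); st(); plan([.5177,-.2235,.2],198.55)
P=cloud(c)
z=np.median(P[226:234,:,2],0); print([(u,int(1e4*z[u])) for u in range(240,420) if z[u]<.062])
E
```

```text
t 12.9 p [0.5548 0.1429 0.1985] az 174.07 z [-4.e-04 -1.e-04 -1.e+00] F [ 0.38  0.64 -1.08] M [0.04 0.   0.01] g 0.179
delta [-0.0039 -1.473  -0.0056] ang [-0.00e+00 -1.00e-04 -1.36e-01] rows>= 7.365312837539038
[(314, 574), (315, 587), (316, 579), (317, 577), (318, 573), (319, 582), (320, 581), (321, 586), (322, 569), (323, 582), (324, 569)]
```

View pics/w10c.png

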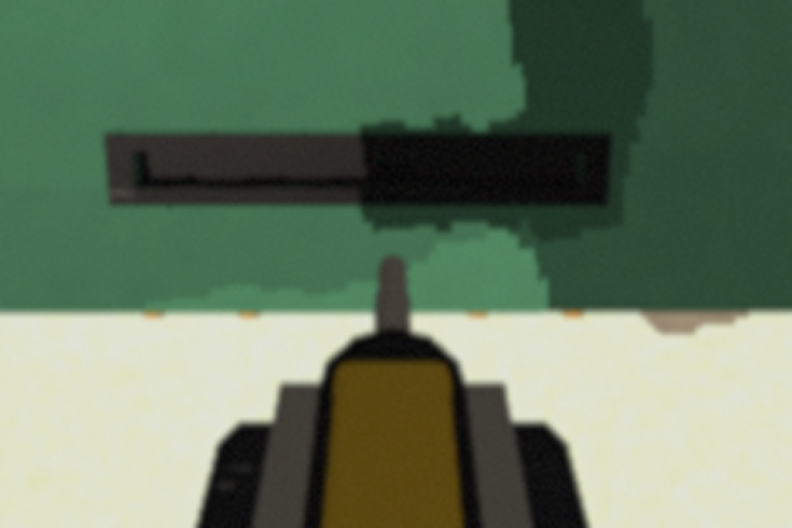

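```bash
python3 - <<'E'
from h import *
c=load('w10'); P=cloud(c)
for v in range(222,242): print(v,[int(1e4*x) for x in P[v,308:332,2]], int(1e4*np.median(P[v,255:300,2])))
E
```

```text
222 [728, 717, 723, 730, 720, 720, 722, 731, 723, 714, 722, 732, 730, 731, 719, 729, 720, 709, 722, 727, 717, 724, 733, 729] 725
223 [715, 714, 722, 708, 723, 725, 3328, 730, 718, 735, 719, 728, 724, 726, 722, 719, 730, 727, 742, 723, 725, 719, 728, 717] 722
224 [734, 717, 729, 727, 720, 716, 717, 729, 723, 735, 723, 730, 718, 731, 710, 737, 734, 717, 733, 727, 736, 723, 709, 726] 723
225 [659, 664, 658, 644, 656, 667, 504, 574, 565, 572, 573, 558, 577, 577, 555, 575, 505, 661, 652, 657, 654, 653, 653, 668] 657
226 [665, 659, 650, 652, 648, 666, 497, 579, 562, 568, 564, 565, 569, 568, 562, 563, 493, 659, 668, 654, 657, 649, 650, 657] 658
227 [657, 660, 665, 660, 657, 656, 501, 571, 564, 572, 568, 581, 563, 562, 567, 575, 501, 657, 664, 665, 660, 657, 654, 665] 656
228 [657, 658, 653, 652, 646, 653, 538, 536, 573, 569, 568, 569, 567, 581, 566, 541, 540, 655, 647, 650, 655, 651, 659, 659] 657
229 [661, 650, 657, 659, 661, 652, 551, 552, 565, 554, 565, 564, 566, 555, 556, 560, 557, 653, 661, 662, 668, 658, 672, 664] 656
230 [661, 659, 655, 670, 656, 658, 597, 594, 584, 581, 578, 583, 59
[... 780 characters left out ...]
, 720, 717, 706, 709, 708, 726, 721, 722, 714, 720] 714
237 [708, 733, 721, 729, 724, 732, 722, 733, 725, 719, 716, 721, 717, 714, 720, 712, 724, 720, 717, 719, 719, 721, 717, 726] 722
238 [733, 722, 720, 728, 716, 724, 730, 731, 721, 721, 721, 718, 726, 720, 715, 714, 722, 715, 734, 729, 712, 732, 727, 732] 724
239 [728, 733, 734, 712, 725, 717, 715, 716, 732, 718, 727, 714, 735, 722, 728, 727, 729, 713, 713, 725, 716, 728, 733, 714] 723
240 [723, 733, 728, 726, 718, 726, 730, 725, 715, 725, 724, 731, 730, 725, 714, 706, 727, 725, 738, 724, 719, 715, 729, 721] 725
241 [734, 735, 727, 717, 716, 720, 728, 724, 724, 710, 728, 716, 704, 722, 734, 720, 733, 718, 723, 703, 715, 713, 733, 714] 724
```

Depth puts the button at 56.7 mm against a floor of 65.7 mm. That is 9.0 mm below the floor, so it's fully home. Returning to the block.

>>> drive_tool(delta_pos=[[0,-0.19,0],[0,-0.38,0],[0,-0.57,0],[0,-0.76,0],[0,-0.9,0],[0,-1.0,0],[0,-1.0,0]], angular=[[0,0,-0.03],[0,0,-0.06],[0,0,-0.09],[0,0,-0.12],[0,0,-0.136],[0,0,-0.136],[0,0,-0.136]])

```text
clock: 13.6
ee_pos: [0.5284, -0.1084, 0.1978]
tcp_rot: [[-0.949, -0.315, -0.002], [-0.315, 0.949, -0.0], [0.002, 0.0, -1.0]]
contact_force: [0.2, 1.7, -0.6]
grip_width: 0.18
```

```bash
python3 - <<'E'
from h import *
st(); plan([.5181,-.2236,.2],198.55)
E
```

```text
t 13.6 p [ 0.5284 -0.1084  0.1978] az -161.62 z [-1.7e-03 -2.0e-04 -1.0e+00] F [ 0.2   1.7  -0.59] M [-0.03  0.01 -0.01] g 0.18
delta [ 0.1843 -0.4243 -0.0086] ang [ 0.0001 -0.0005 -0.001 ] rows>= 2.313289704121396
```

>>> drive_tool(delta_pos=[[0.09,-0.21,0],[0.17,-0.4,0],[0.184,-0.424,0],[0.184,-0.424,0.05],[0.184,-0.424,0.11],[0.184,-0.424,0.11],[0.184,-0.424,0.11]], angular=[[0,0,0],[0,0,0],[0,0,0],[0,0,0],[0,0,0],[0,0,0],[0,0,0]])

```text
clock: 14.3
ee_pos: [0.5193, -0.2195, 0.1708]
tcp_rot: [[-0.948, -0.32, -0.001], [-0.32, 0.948, 0.001], [0.001, 0.001, -1.0]]
contact_force: [0.6, -0.5, -0.7]
grip_width: 0.177
```

```bash
python3 - <<'E'
from h import *
st(); c=snap('wrist','w11'); st(); plan([.5181,-.2236,.16],198.55); crop('w11',220,180,420,320,3.9,'w11c')
E
```

```text
t 14.3 p [ 0.5193 -0.2195  0.1708] az -161.36 z [-1.e-03  7.e-04 -1.e+00] F [ 0.62 -0.53 -0.75] M [ 0.04 -0.04 -0.02] g 0.177
t 14.35 p [ 0.5195 -0.2198  0.1714] az -161.37 z [-2.e-04  1.e-04 -1.e+00] F [-0.59 -0.28 -1.1 ] M [-0.04  0.   -0.04] g 0.18
delta [ 0.0101 -0.0125  0.0455] ang [ 0.     -0.      0.0004] rows>= 0.24140133401031322
```

View pics/w11c.png

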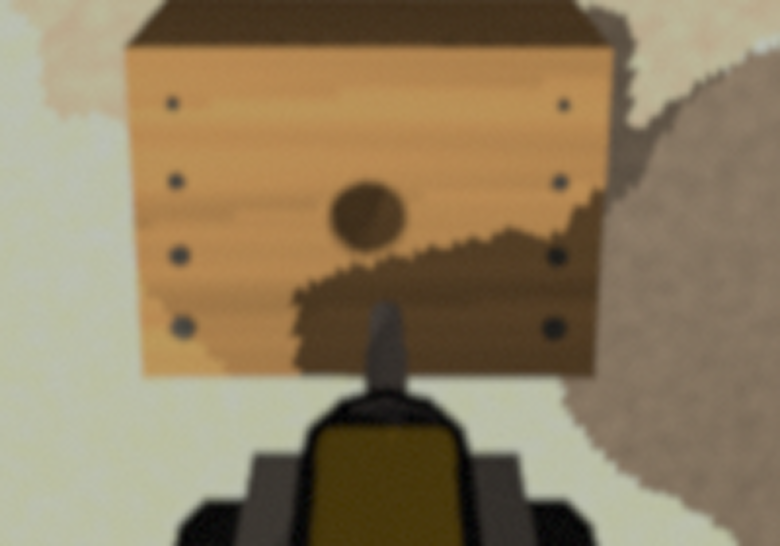

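```bash
python3 - <<'E'
from h import *
c=load('w11'); g=lambda a,b:(a/3.9+220-.37,b/3.9+180-.37); T=rot(198.6)
tip=at_z(c,*g(386,314),.0967); h=at_z(c,*g(368,215),.056); d=T.T@(h-tip); print(tip,h,d,d/.25)
E
```

```text
[ 0.51965333 -0.2176168   0.0967    ] [ 0.51812634 -0.2214901   0.056     ] [ 0.00268266 -0.00318395  0.0407    ] [ 0.01073063 -0.01273579  0.1628    ]
```

The image offset (0.0107, -0.0127) agrees with the recorded return pose (0.0101, -0.0125). Inserting.

>>> drive_tool(delta_pos=[[0.0105,-0.0126,0],[0.0105,-0.0126,0.0],[0.0105,-0.0126,0.05],[0.0105,-0.0126,0.1],[0.0105,-0.0126,0.15],[0.0105,-0.0126,0.18],[0.0105,-0.0126,0.18],[0.0105,-0.0126,0.18]], angular=[[0,0,0],[0,0,0],[0,0,0],[0,0,0],[0,0,0],[0,0,0],[0,0,0],[0,0,0]])

```text
clock: 15.15
ee_pos: [0.5178, -0.2248, 0.1263]
tcp_rot: [[-0.948, -0.318, -0.0], [-0.318, 0.948, -0.0], [0.0, 0.0, -1.0]]
contact_force: [0.4, 0.2, -1.1]
grip_width: 0.18
```

```bash
python3 - <<'E'
from h import *
st(); c=snap('wrist','w12'); crop('w12',220,200,420,340,3.9,'w12c'); plan([.5181,-.2236,.083],198.55)
E
```

```text
t 15.15 p [ 0.5178 -0.2248  0.1263] az -161.45 z [-2.e-04 -0.e+00 -1.e+00] F [ 0.44  0.23 -1.07] M [0.02 0.01 0.  ] g 0.18
delta [-0.0022  0.0044  0.1746] ang [-0.0001  0.0001  0.    ] rows>= 0.8734804721913397
```

View pics/w12c.png

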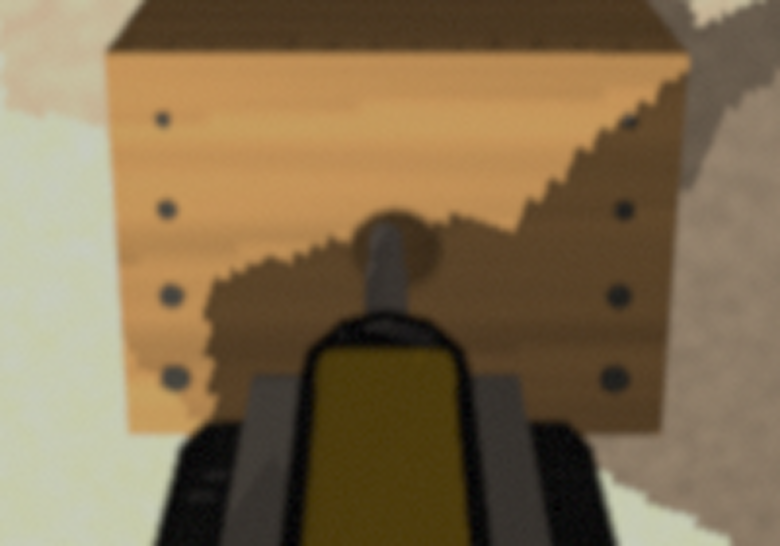

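The tip is in the hole, about 1.2 mm to the left. I'll correct that and go down.

>>> drive_tool(delta_pos=[[-0.002,0.0045,0],[-0.002,0.0045,0.04],[-0.002,0.0045,0.08],[-0.002,0.0045,0.12],[-0.002,0.0045,0.15],[-0.002,0.0045,0.168],[-0.002,0.0045,0.168],[-0.002,0.0045,0.168]], angular=[[0,0,0],[0,0,0],[0,0,0],[0,0,0],[0,0,0],[0,0,0],[0,0,0],[0,0,0]])

```text
clock: 16.0
ee_pos: [0.518, -0.2236, 0.0845]
tcp_rot: [[-0.948, -0.318, 0.0], [-0.318, 0.948, -0.0], [-0.0, -0.0, -1.0]]
contact_force: [0.1, 0.3, -0.3]
grip_width: 0.184
```

>>> drive_tool(delta_pos=[[0,0,0.004],[0,0,0.008],[0,0,0.01],[0,0,0.01]], angular=[[0,0,0],[0,0,0],[0,0,0],[0,0,0]])

```text
clock: 16.4
ee_pos: [0.5181, -0.2236, 0.0825]
tcp_rot: [[-0.948, -0.318, 0.001], [-0.318, 0.948, -0.001], [-0.0, -0.001, -1.0]]
contact_force: [-3.1, 1.0, 6.4]
grip_width: 0.18
```

Seated: the height and force match the start (0.0825, 6.4 N). Releasing.

>>> drive_tool(delta_pos=[[0,0,0],[0,0,0],[0,0,0],[0,0,0],[0,0,0]], angular=[[0,0,0],[0,0,0],[0,0,0],[0,0,0],[0,0,0]], grip=0)

```text
clock: 16.9
ee_pos: [0.5178, -0.2235, 0.0817]
tcp_rot: [[-0.948, -0.318, -0.0], [-0.318, 0.948, -0.0], [0.0, -0.0, -1.0]]
contact_force: [0.0, -0.3, 0.7]
grip_width: 0.503
```

>>> drive_tool(delta_pos=[[0,0,-0.06],[0,0,-0.15],[0,0,-0.3],[0,0,-0.45],[0,0,-0.6],[0,0,-0.6],[0,0,-0.6]], angular=[[0,0,0],[0,0,0],[0,0,0],[0,0,0],[0,0,0],[0,0,0],[0,0,0]])

```text
clock: 17.6
ee_pos: [0.518, -0.2236, 0.2334]
tcp_rot: [[-0.948, -0.318, 0.002], [-0.318, 0.948, -0.001], [-0.001, -0.002, -1.0]]
contact_force: [-0.6, 0.4, -0.3]
grip_width: 0.5
```

```bash
python3 - <<'E'
from h import *
st(); c=snap('wrist','w13'); s=snap('side','s13'); t=snap('top','t13'); crop('s13',250,220,440,390,3.5,'s13c')
P=cloud(c);Z=P[...,2]; m=(np.hypot(P[...,0]-.518,P[...,1]+.222)<.04)&(Z>.09)&(Z<.14); print('pin top z',np.percentile(Z[m],[50,90]),P[m].mean(0)); m=(np.hypot(P[...,0]-.518,P[...,1]+.222)<.04)&(abs(Z-.056)<.008);print('block',np.median(Z[m]))
E
```

```text
t 17.6 p [ 0.518  -0.2236  0.2334] az -161.45 z [ 0.0019 -0.0013 -1.    ] F [-0.59  0.42 -0.35] M [-0.08 -0.03  0.  ] g 0.5
pin top z [0.11937356 0.12205698] [ 0.51493215 -0.2229232   0.11535726]
block 0.05774349041673875
```

View pics/s13c.png

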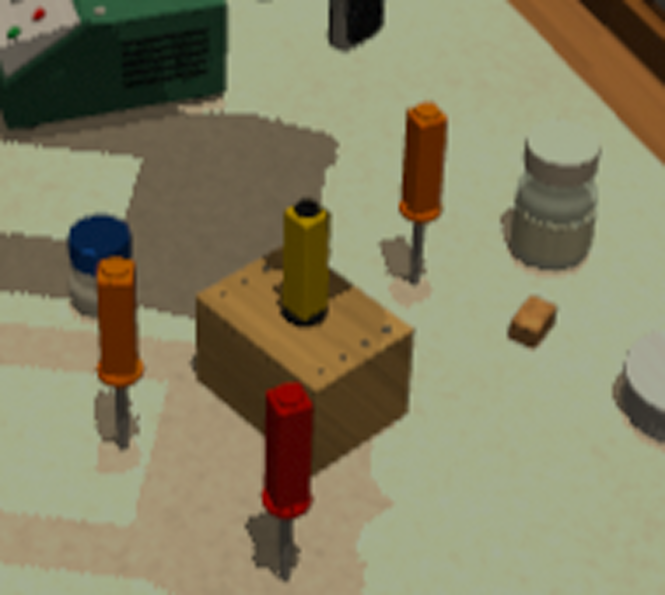

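View pics/w13.png

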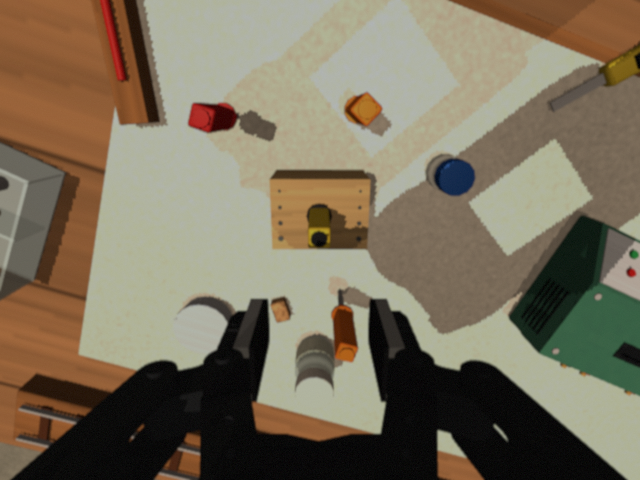

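The pin stands upright with its collar on the block (side crop (305,315)), its top reads about 120 mm, and both jars are standing. The gripper is clear of everything, so I'm handing in.

```bash
python3 - <<'E'
from h import *
print(job.hand_in()); st()
E
```

```text
the job is handed in; nothing more can be done
None
the job is handed in; nothing more can be done
```

The job is done and handed in at about 17.6 s of the 72 s allowed. I took the yellow pin from the block and felt along the slot until its tip dropped into the well, about 8 mm from the slot's middle. I pressed the button home and stood the pin back in its hole.

Last checks:
- **Button:** it met a hard stop, with force rising to 18.7 N and almost no further travel. Depth afterwards showed it 9.0 mm below the slot floor, which is fully home.
- **Pin:** it seated at the same height and force as at the start (TCP z 0.0825 m, 6.4 N). It stands upright with its collar on the block and its top at about 120 mm.
- **Surroundings:** the cement and paint jars and the look-alikes are still standing, and the gripper was clear of everything.

One disagreement: the wrist and top cameras differed by about 2 mm in y. I worked around it by using tip-to-slot and tip-to-hole offsets from single wrist images. No check failed.

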